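# Uncover the filter of a stockroom air cleaner

### The arm

A 6-joint arm with a two-finger parallel gripper is mounted at the origin on the work surface. World frame = base frame: x ahead of the robot, y to its left, z up, the work surface at z = 0. Lengths are in m, angles in rad, forces in N, time in s.
With the tool pointing down it reaches from about 0.325 to 0.875 m from the base axis. Payload 4.4 kg.
Tool frame: the origin (TCP) lies on the centre line of the jaws, within the pads' length; the fingertips stand ahead of it and the grasp point (between the pads) lies 5 mm behind it (ctrl.finger_overhang is the z of the fingertips in the tool frame, in m); z points along the fingers, x is the direction in which the jaws open and shut, and the axes are right-handed (so a half turn about z gives the same grasp; the last joint's range is limited). The gripper opens to 85 mm and grips with 20 to 120 N. Pads are 22 mm wide; open, the fingers measure 114 mm over their backs; the gripper's body (76 mm by 85 mm) begins 54 mm behind the grasp point. The pads swing forward as they close: fully open they stand 13 mm farther back than shut.
Start: joints at [1.169, 0.207, 1.542, -0, 1.393, -0.15], TCP at [0.143, 0.557, 0.245] pointing down, gripper open.
Joint ranges: [-2.73, 2.73], [-0.86, 2.22], [0.23, 2.46], [-1.11, 4.25], [0.08, 2.63], [-2.82, 2.82]. Speed limits (rad/s): [2.79, 2.79, 3.14, 3.14, 3.14, 3.14].

### API

Orientations are given as a unit quaternion [w, x, y, z].
In Python, from workcell import ctrl gives the robot as it stands.
- The arm moves only by the tool jog_arm, never from a script. Its argument "motion" is a list of rows, each an object with "rotation": the turn, a rotation vector about the world's x, y, z in rad, a list of three; "slide": the shift along the world's x, y, z in cm, a list of three; "gripper": the finger opening in cm, from 0 to 8.54. In form: [{"rotation": [wx, wy, wz], "slide": [x, y, z], "gripper": gripper}, ...]. A call has 1 to 8 rows; each row shifts and turns the commanded pose from where the row before left it; what a row does not reach is not made up. A row lasts 1/8 s, in which the tool goes at most 62.5 mm and 10.7 degrees, less where a joint would pass 70% of its speed; a pose out of reach is approached as far as the arm can. A call is refused whole if a number of a shift passes 6.25 or a number of a turn 0.188, either way. A call with a gripper value outside its range is refused whole. The fingers move at their own pace and stop on an object; "force" is the grip in N (left out, the last holds). Time passes only in rows, so rows that do not move let the fingers close. It gives the time, the measured TCP pose, the force and the opening at its end, in the units of the state.
- ctrl.sense(): the state, without advancing time (a new reading comes with each control period).
- ctrl.capture(name): name is "side" or "top"; returns the picture (420x560x3 uint8, red, green, blue); there is no depth.
- ctrl.camera_params(name): a dict with "fov_y" (degrees; the focal length in pixels is half the picture's height over the tangent of half this angle, whatever the lens; pixels are square), "cx", "cy" (the principal point, pixels), "rvec" (rotation vector, rad) and "tvec" (3), from world to camera coordinates, as OpenCV has them. Camera axes: x right, y down, z forward; pixel columns grow to the right and rows downward; lengths in m; the calibration is good to about 2 mm. A picture is of the moment at which its call begins. camera_params takes no time and is no camera call.
- ctrl.close_job(): hands the job in, once; it reports no verdict.
Trained networks look in the newest picture that a camera, given by its name, has taken for a name from the list of things; names that differ only in an ending like _2 or _b are one class to them, and where a whole thing is asked for, a point or a joint stands for the part that bears it (a point fixed in the world has none). Each returns a list of dicts, best first, with "confidence" (0 to 1); they miss things now and then, are a little off and sometimes report something else, mostly with a low value. They report only what shows in the picture. A call takes as long as a camera call. They do not tell look-alikes from the thing itself.
- ctrl.masks_of(camera, query): "pixels" (420x560 bool, what is visible of it) and "centre" ([column, row] in pixels, amid what is visible of it).
The state is a dict: "t": time; "joint_positions": joint angles; "qvel": joint speeds; "joint_efforts": joint torques, N m; "tool_pos": TCP position; "tool_rot": TCP orientation; "wrist_force": force on the tool from outside, world axes, zero at the start; "ft_torque": the same for the moment, N m; "opening": finger opening in m.
Only numpy, scipy, OpenCV 4.12 (cv2) and the standard library are available. Lean on these libraries where they do the work, as an engineer would, in place of code of your own. Each camera call takes 0.05 s, during which the arm holds its last target. There are 200 camera calls.

### The job

Open up the air-filter unit on the bench for a filter change: press the snap tab in until the slotted cover springs free, then push the cover along its runners off its seat, until the filter opening is completely uncovered and the cover lies flat on the unit's deck. Only press and push with the fingertips: do not lift the cover or push it off the unit. Leave the test-tube rack, the bottle, the carton and the spare filter where they stand.

Things in the scene. Friction and masses are not known exactly. Their poses are not given: they have to be found in the camera images.
- filter_unit: Air-filter unit, fixed: light grey casing 160 mm (its x) by 310 mm (its y, -160 to +150), 94 mm high; a round outlet spigot stands out 30 mm at the +y end. Origin on the bench, z up. Along y: head with the snap tab (y -160 to -106, top at z 94 mm), filter bay under the cover, open deck up to the end stop. The cover comes off in the unit's +y direction.
- opening (a point): Centre of the filter opening under the cover, at runner height, fixed to the unit (unit x 0, y -55, z 85 mm). The opening is 72 mm wide (x) and 84 mm long (unit y -97 to -13). Here two pairs of claws (16 mm long, at unit y -88 and -22) hook over the cover's side edges, so that it can slide but not lift.
- deck (a point): Centre of the open deck where the cover is to lie, at runner height, fixed to the unit (unit x 0, y +62, z 85 mm). Two runners carry the cover from bay to deck between side curbs 112 mm apart and 9.5 mm high; the floor between the runners is 8 mm lower. A 9.5 mm high end stop across the end (inner face at unit y +138) keeps the cover on the unit.
- tab (a joint): Travel of the snap tab in m: 0 up, 0.007 fully in. It slides straight down on a spring (2 N, 4 N at the bottom, plus up to 4 N latch friction) and rises again when let go. Beyond about 5 mm it frees the cover, which two sprung plungers in the head then push 12 mm towards unit +y (within 0.5 s), too far to latch again. Until then the cover is locked.
- tab_top (a point): Middle of the top face of the snap tab, moving with it: a rectangular grey pad 44 mm (unit x) by 32 mm (unit y) with three thin grip lines, standing 10 mm above the head's top (z 104 mm above the bench when up), at unit x 0, y -132.
- cover: Slotted filter cover: grey plastic plate 110 mm (its x) by 100 mm (its y), about 140 g, 5 mm thick at the edges, 9 mm over its middle 92 mm. Origin at the centre of the plate's underside, axes parallel to the unit's. Latched it sits at unit y -55, z 85 mm; against the end stop at unit y +88. A rib under its rear edge runs 6 mm below. Once free it slides with 1 to 2 N.
- push_face (a point): Foot, at mid width, of the upright face of the cover's thumb ledge, moving with the cover. The ledge is 92 mm wide (x) and rises 15 mm above the cover's 9 mm level; its upright face looks to -y (to the tab), 8 mm short of the cover's middle; the other side slopes. A fingertip just above the cover, between tab and ledge (53 mm apart when latched), pushes it towards +y.
- tube_rack: Bystander: small wooden test-tube rack, 54 by 160 mm (long along its y), 80 mm high, three glass tubes in it up to 98 mm. Origin under its centre. Beside the unit.
- bottle: Bystander: white plastic bottle, diameter 62 mm, 115 mm high. Origin under its centre.
- carton: Bystander: closed cardboard carton 90 by 70 by 62 mm high. Origin under its centre.
- spare_filter: Bystander: the new pleated filter, a card frame 80 by 70 by about 22 mm high, lying on the bench. Origin under its centre.
Mind the look-alikes: they are no part of the job. Leave any pink or red look-alike of the cover alone.

How it is judged:
By the outcome, as a careful person would: the job done as asked, in the order asked, and still so for the second after the job is handed in, with the robot touching nothing.
It also fails if it takes over 42 s, if anything falls off the work surface, if the arm or the gripper's body presses on something with over 40 N, if the wrist force passes 120 N, or if a joint passes its speed limit or range.

## Working session

There is one attempt and no reset: what is moved stays moved. The work goes in short steps, Python scripts to look and compute and a tool call to move; the robot and the scene stay as the last step left them, time stands still between calls to the robot, and variables do not carry over. Pictures are saved under pics/ and viewed, about 8 in all and at most 12, crops included, and the job is handed in when it is done.

Besides the shell and the picture viewer there is one more tool, called after "Call:" as a command line: name --argument value ..., lists and objects as JSON in quotes. jog_arm: Moves the arm, as the interface text tells. Its arguments: {"type":"object","properties":{"motion":{"type":"array","items":{"type":"object","properties":{"rotation":{"type":"array","items":{"type":"number"}},"slide":{"type":"array","items":{"type":"number"}},"gripper":{"type":"number"}}}},"force":{"type":"number"}},"required":["motion"]}

```bash
mkdir -p pics
cat > h.py <<'E'
import numpy as np, cv2
from workcell import ctrl
def cam(n):
    p=ctrl.camera_params(n); f=210/np.tan(np.radians(p['fov_y'])/2)
    K=np.array([[f,0,p['cx']],[0,f,p['cy']],[0,0,1]]); return K,np.array(p['rvec'],float),np.array(p['tvec'],float)
def proj(n,P):
    K,r,t=cam(n); return cv2.projectPoints(np.array(P,float).reshape(-1,1,3),r,t,K,None)[0].reshape(-1,2)
def back(n,uv,z):
    K,r,t=cam(n); R=cv2.Rodrigues(r)[0]; C=-R.T@t
    d=R.T@np.linalg.inv(K)@np.array([uv[0],uv[1],1.]); return C+d*(z-C[2])/d[2]
def shot(n,f):
    im=ctrl.capture(n); cv2.imwrite('pics/'+f,im[:,:,::-1]); return im
E
python3 - <<'E'
from h import *
a=shot('top','a.png');b=shot('side','b.png')
cv2.imwrite('pics/ab.png',cv2.resize(np.vstack([a,b])[:,:,::-1],None,fx=.7,fy=.7))
for n in('top','side'):
  K,r,t=cam(n);print(n,K[0,0],-cv2.Rodrigues(r)[0].T@t)
  for q in('filter_unit','cover','tab','tab_top','push_face','tube_rack','bottle','carton','spare_filter'):
    for m in ctrl.masks_of(n,q)[:3]: print(n,q,round(m['confidence'],2),np.round(m['centre']),m['pixels'].sum(),back(n,m['centre'],.094).round(3))
print(ctrl.sense(),ctrl.finger_overhang)
E
```

```text
top 458.2171271071079 [0.46593056 0.04145011 1.0795367 ]
top filter_unit 0.57 [273. 241.] 9034 [0.538 0.052 0.094]
top filter_unit 0.2 [374. 226.] 1457 [ 0.576 -0.165  0.094]
top filter_unit 0.16 [300. 174.] 2104 [ 0.687 -0.003  0.094]
top cover 0.95 [306. 265.] 2188 [ 0.489 -0.019  0.094]
top cover 0.9 [213. 133.] 1895 [0.777 0.191 0.094]
top cover 0.71 [419. 328.] 2208 [ 0.361 -0.258  0.094]
top tab 0.68 [335. 286.] 321 [ 0.445 -0.081  0.094]
top tab_top 0.83 [336. 286.] 314 [ 0.446 -0.083  0.094]
top push_face 0.9 [149. 205.] 1989 [0.611 0.323 0.094]
top push_face 0.85 [382. 150.] 1874 [ 0.745 -0.184  0.094]
top push_face 0.77 [306. 265.] 2329 [ 0.488 -0.02   0.094]
top tube_rack 0.88 [299. 174.] 1992 [ 0.687 -0.002  0.094]
top bottle 0.55 [261. 330.] 767 [0.351 0.073 0.094]
top carton 0.82 [371. 224.] 1469 [ 0.579 -0.158  0.094]
top spare_filter 0.82 [206. 279.] 1097 [0.454 0.194 0.094]
top spare_filter 0.21 [272. 239.] 8735 [0.542 0.053 0.094]
side 442.4193235962342 [0.23817542 0.5348315  0.84589111]
side filter_unit 0.73 [297. 234.] 10154 [0.516 0.075 0.094]
side cover 0.92 [42
[... 724 characters left out ...]
oint_positions': array([ 1.16848294e+00,  2.06590481e-01,  1.54148875e+00,  2.40776346e-05,
        1.39349723e+00, -1.50496707e-01]), 'qvel': array([ 1.32031069e-03,  1.39248548e-03, -1.51613701e-03,  1.92465303e-04,
       -3.31449388e-05,  6.46195024e-05]), 'joint_efforts': array([-4.40688327e-04, -3.83051634e+01, -2.91980642e+01, -3.45328353e-04,
        8.02359045e-04, -8.62231758e-06]), 'tool_pos': array([0.14327512, 0.55687381, 0.24529243]), 'tool_rot': array([-1.42935109e-05,  7.90306226e-01,  6.12712061e-01,  1.29590629e-06]), 'wrist_force': array([ 0.09189594, -0.2574953 ,  0.27772946]), 'ft_torque': array([0.04525559, 0.00186778, 0.010342  ]), 'opening': 0.08518815699044933} 0.014
```

View pics/a.png

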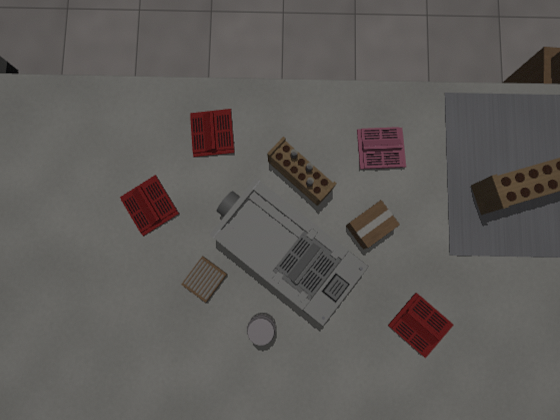

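View pics/b.png

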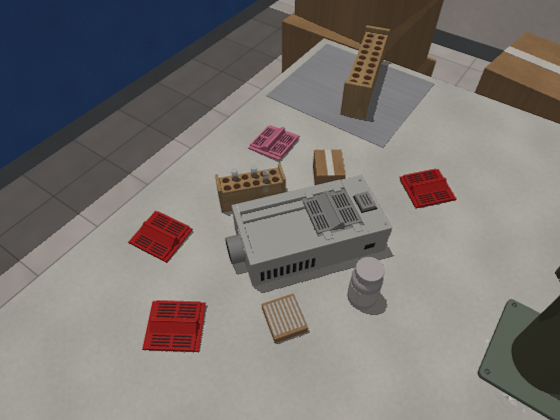

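The part I want is the grey cover on the unit, top (306,265) and side (328,212). It could be confused with the red covers at top (213,133), (149,205) and (419,328), or the pink one at (382,150). The tab is at top (336,287). Next I fit the unit pose and check it in one crop.

```bash
cat > fit.py <<'E'
from h import *
from scipy.optimize import minimize
def W(p,P):
    P=np.array(P,float); c,s=np.cos(p[2]),np.sin(p[2]); return np.c_[p[0]+c*P[:,0]-s*P[:,1],p[1]+s*P[:,0]+c*P[:,1],P[:,2]]
box=[(x,y,z) for x in(-.08,.08) for y in(-.16,.15) for z in(0,.094)]
sp=[(.025*np.cos(a),y,.047+.025*np.sin(a)) for a in np.linspace(0,6.28,16) for y in(.15,.18)]
def hullmask(uv):
    m=np.zeros((1680,2240),np.uint8); cv2.fillConvexPoly(m,cv2.convexHull((uv*4).round().astype(np.int32)),1)
    return cv2.resize(m.astype(np.float32),(560,420),interpolation=cv2.INTER_AREA)
if __name__=='__main__':
  M={};C=[]
  for n in('top','side'):
    ctrl.capture(n); m=ctrl.masks_of(n,'filter_unit')[0]['pixels'].astype(np.uint8)
    M[n]=cv2.morphologyEx(m,cv2.MORPH_CLOSE,np.ones((3,3)))
    k,l,st,_=cv2.connectedComponentsWithStats(M[n]); M[n]=(l==1+st[1:,4].argmax()).astype(np.uint8)
    cs=cv2.findContours(M[n],cv2.RETR_EXTERNAL,cv2.CHAIN_APPROX_NONE)[0]; M[n]=cv2.fillPoly(M[n]*0,cs,1)
    t=ctrl.masks_of(n,'tab_top'); C.append((n,t[0]['centre']))
  def cost(p,v=0):
    e=0
    for n in M:
      h=np.maximum(hullmask(proj(n,W(p,box))),hullmask(proj(n,W(p,sp)))); d=np.abs(h-M[n]).sum()/M[n].sum(); e+=d
      if v: print(n,d)
    for n,c in C:
      d=proj(n,W(p,[(0,-.132,.104)]))[0]-c; e+=.002*np.sum(d**2)
      if v: print(n,'tab px',d)
    return e
  p=np.array([.519,.026,np.radians(-35)])
  for _ in range(3):
    p=minimize(cost,p,method='Nelder-Mead',options=dict(initial_simplex=p+np.vstack([np.zeros(3),np.diag([.01,.01,.06])]))).x
  cost(p,1);print(p,np.degrees(p[2])); np.save('p.npy',p)
  ims=[]
  for n,f,(u,v) in(('top','a.png',(200,180)),('side','b.png',(220,160))):
    im=cv2.imread('pics/'+f)[v:v+150,u:u+180]; im=cv2.resize(cv2.convertScaleAbs(im,alpha=1.5),None,fx=4.4,fy=4.0*1.0,interpolation=cv2.INTER_CUBIC)
    def L(P,c):
      q=(proj(n,W(p,P))-[u,v]+.5)*[4.4,4.0]; cv2.polylines(im,[q.round().astype(np.int32)],True,c,1)
    R=lambda x,y0,y1,z:[(-x,y0,z),(x,y0,z),(x,y1,z),(-x,y1,z)]
    L(R(.08,-.16,.15,.094),(0,255,0));L(R(.022,-.148,-.116,.104),(0,0,255));L(R(.055,-.105,-.005,.09),(255,0,0));L(R(.046,-.063,-.063,.094),(0,255,255))
    ims.append(im)
  cv2.imwrite('pics/c.png',cv2.resize(np.vstack(ims),(500,598)) if 0 else cv2.resize(np.hstack(ims),None,fx=.5,fy=.5))
  cv2.imwrite('pics/ct.png',ims[0]);cv2.imwrite('pics/cs.png',ims[1])
  for k,P in dict(tab=(0,-.132,.104),face=(0,-.063,.094),d=(0,.062,.085)).items(): print(k,W(p,[P])[0].round(4))
E
python3 fit.py
```

```text
top 0.03195997515086972
side 0.040133116341178436
top tab px [1.26052935 1.87654173]
side tab px [ 2.06167354 -1.43985363]
[ 0.5231433   0.02300239 -0.64776564] -37.1142370685298
tab [ 0.4435 -0.0823  0.104 ]
face [ 0.4851 -0.0272  0.094 ]
d [0.5606 0.0724 0.085 ]
```

View pics/ct.png

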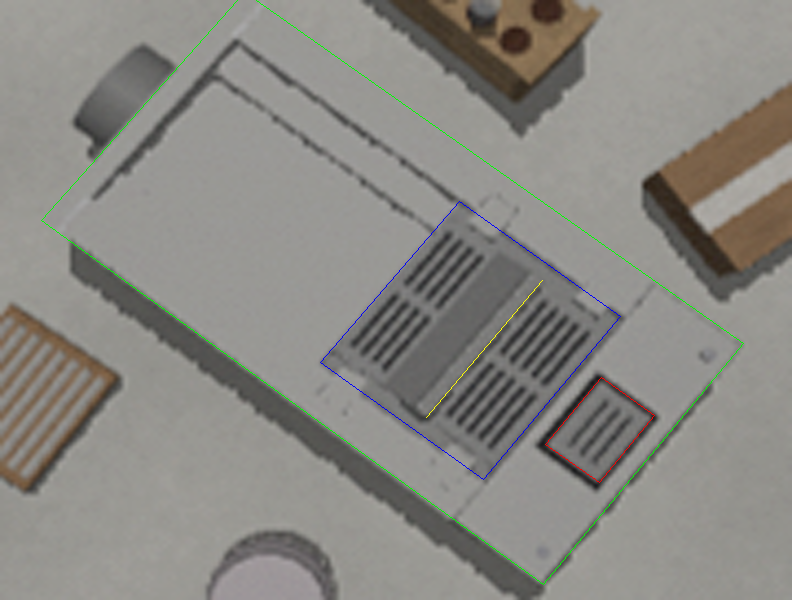

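View pics/cs.png

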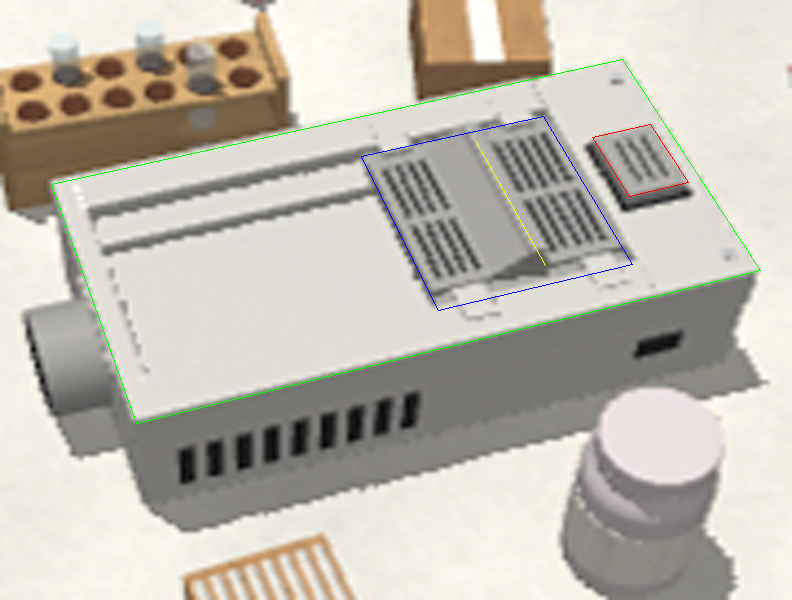

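The overlay fits to about 2 mm in both views: the tab is at crop (600,432) in the top view, and the cover outline and the ledge line match. The unit's yaw is -37.1° and its +y runs along (0.603, 0.797). Now I move over the tab with the fingers closed and the jaw axis along unit x.

Call:
jog_arm --motion '[{"rotation": [0, 0, -0.123], "slide": [1.88, -4.0, 0], "gripper": 0}, {"rotation": [0, 0, -0.123], "slide": [1.88, -4.0, 0], "gripper": 0}, {"rotation": [0, 0, -0.123], "slide": [1.88, -4.0, 0], "gripper": 0}, {"rotation": [0, 0, -0.123], "slide": [1.88, -4.0, 0], "gripper": 0}, {"rotation": [0, 0, -0.123], "slide": [1.88, -4.0, 0], "gripper": 0}, {"rotation": [0, 0, -0.123], "slide": [1.88, -4.0, 0], "gripper": 0}, {"rotation": [0, 0, -0.123], "slide": [1.88, -4.0, 0], "gripper": 0}, {"rotation": [0, 0, -0.123], "slide": [1.88, -4.0, 0], "gripper": 0}]'

```text
t: 2.3
tool_pos: [0.2942, 0.2356, 0.2456]
tool_rot: [-0.0, 0.986, 0.165, 0.001]
wrist_force: [1.0, -0.9, 0.2]
opening: -0.0001
```

Call:
jog_arm --motion '[{"rotation": [0, 0, -0.123], "slide": [1.88, -4.0, 0], "gripper": 0}, {"rotation": [0, 0, -0.123], "slide": [1.88, -4.0, 0], "gripper": 0}, {"rotation": [0, 0, -0.123], "slide": [1.88, -4.0, 0], "gripper": 0}, {"rotation": [0, 0, -0.123], "slide": [1.88, -4.0, -1], "gripper": 0}, {"rotation": [0, 0, -0.123], "slide": [1.88, -4.0, -2], "gripper": 0}, {"rotation": [0, 0, -0.123], "slide": [1.88, -4.0, -2], "gripper": 0}, {"rotation": [0, 0, -0.123], "slide": [1.88, -4.0, -2], "gripper": 0}, {"rotation": [0, 0, -0.123], "slide": [1.88, -4.0, -2], "gripper": 0}]'

```text
t: 3.3
tool_pos: [0.4448, -0.0847, 0.155]
tool_rot: [-0.0, 0.947, -0.321, 0.001]
wrist_force: [0.6, 0.1, 0.4]
opening: 0.0002
```

Call:
jog_arm --motion '[{"rotation": [0, 0, 0], "slide": [0, 0, 0], "gripper": 0}, {"rotation": [0, 0, 0], "slide": [0, 0, 0], "gripper": 0}]'

```text
t: 3.55
tool_pos: [0.4438, -0.0829, 0.1553]
tool_rot: [-0.0, 0.948, -0.319, -0.0]
wrist_force: [-0.4, -0.8, -0.9]
opening: 0.0003
```

Call:
jog_arm --motion '[{"rotation": [0, 0, 0], "slide": [0, 0, -1.0], "gripper": 0}, {"rotation": [0, 0, 0], "slide": [0, 0, -1.0], "gripper": 0}, {"rotation": [0, 0, 0], "slide": [0, 0, -0.9], "gripper": 0}, {"rotation": [0, 0, 0], "slide": [0, 0, -0.5], "gripper": 0}, {"rotation": [0, 0, 0], "slide": [0, 0, 0], "gripper": 0}]'

```text
t: 4.18
tool_pos: [0.4437, -0.0829, 0.1207]
tool_rot: [-0.0, 0.948, -0.319, -0.001]
wrist_force: [0.2, 0.3, -0.2]
opening: -0.0002
```

Call:
jog_arm --motion '[{"rotation": [0, 0, 0], "slide": [0, 0, -0.2], "gripper": 0}, {"rotation": [0, 0, 0], "slide": [0, 0, -0.2], "gripper": 0}, {"rotation": [0, 0, 0], "slide": [0, 0, -0.2], "gripper": 0}, {"rotation": [0, 0, 0], "slide": [0, 0, 0], "gripper": 0}]'

```text
t: 4.68
tool_pos: [0.4445, -0.0834, 0.1158]
tool_rot: [0.0, 0.948, -0.319, 0.0]
wrist_force: [-0.9, 0.5, 3.6]
opening: 0.0005
```

Call:
jog_arm --motion '[{"rotation": [0, 0, 0], "slide": [0, 0, -0.2], "gripper": 0}, {"rotation": [0, 0, 0], "slide": [0, 0, -0.15], "gripper": 0}, {"rotation": [0, 0, 0], "slide": [0, 0, 0], "gripper": 0}]'

```text
t: 5.05
tool_pos: [0.4444, -0.0834, 0.1119]
tool_rot: [0.0, 0.948, -0.319, 0.0]
wrist_force: [-0.8, -1.1, 3.6]
opening: -0.0001
```

Call:
jog_arm --motion '[{"rotation": [0, 0, 0], "slide": [0, 0, -0.1], "gripper": 0}, {"rotation": [0, 0, 0], "slide": [0, 0, -0.05], "gripper": 0}, {"rotation": [0, 0, 0], "slide": [0, 0, 0], "gripper": 0}, {"rotation": [0, 0, 0], "slide": [0, 0, 0], "gripper": 0}, {"rotation": [0, 0, 0], "slide": [0, 0, 0], "gripper": 0}]'

```text
t: 5.68
tool_pos: [0.4444, -0.0834, 0.1109]
tool_rot: [0.0, 0.948, -0.319, 0.0]
wrist_force: [-1.6, -0.5, 7.4]
opening: -0.0004
```

```bash
cat > chk.py <<'E'
from fit import *
import sys
p=np.load('p.npy');a=shot('top',sys.argv[1]+'t.png');b=shot('side',sys.argv[1]+'s.png')
Ri=np.array([[np.cos(p[2]),np.sin(p[2])],[-np.sin(p[2]),np.cos(p[2])]])
for n in('top','side'):
  for m in ctrl.masks_of(n,'cover'):
    q=Ri@(back(n,m['centre'],.094)[:2]-p[:2])
    if abs(q[0])<.06 and abs(q[1])<.2: print(n,round(m['confidence'],2),q.round(4))
im=cv2.convertScaleAbs(np.hstack([a[170:340,200:380],b[150:320,220:400]])[:,:,::-1],alpha=1.4)
cv2.imwrite('pics/'+sys.argv[1]+'.png',cv2.resize(im,None,fx=2.2,fy=2.2,interpolation=cv2.INTER_CUBIC))
print(ctrl.sense()['t'],ctrl.sense()['wrist_force'],Ri@(ctrl.sense()['tool_pos'][:2]-p[:2]))
E
python3 chk.py d
```

```text
top 0.83 [ 0.006  -0.0406]
top 0.64 [-0.0078  0.0617]
side 0.85 [ 0.004  -0.0355]
side 0.74 [-0.0053 -0.1344]
5.875 [-1.65441788 -0.88399527  7.0525281 ] [ 0.00143842 -0.13238598]
```

View pics/d.png

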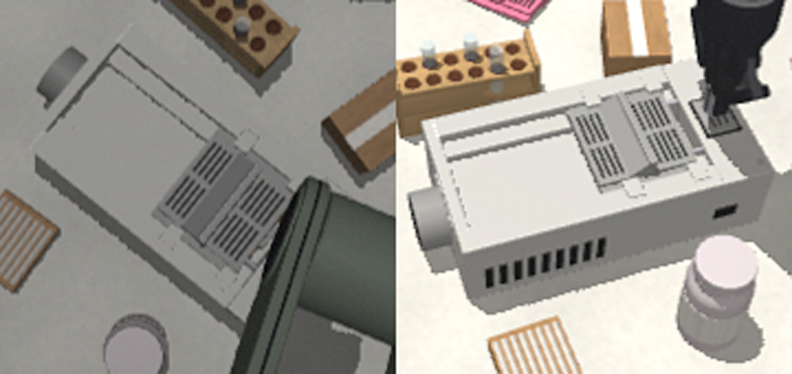

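The cover has sprung about 12 mm: its ledge is at side crop (630,130), and there is a gap behind its rear edge. I release the tab, move across above the cover and lower behind the ledge.

Call:
jog_arm --motion '[{"rotation": [0, 0, 0], "slide": [0, 0, 1.5], "gripper": 0}, {"rotation": [0, 0, 0], "slide": [0, 0, 2.5], "gripper": 0}, {"rotation": [0, 0, 0], "slide": [1.6, 2.2, 0], "gripper": 0}, {"rotation": [0, 0, 0], "slide": [1.55, 2.2, 0], "gripper": 0}, {"rotation": [0, 0, 0], "slide": [0, 0, 0], "gripper": 0}, {"rotation": [0, 0, 0], "slide": [0, 0, -1.5], "gripper": 0}, {"rotation": [0, 0, 0], "slide": [0, 0, -1.5], "gripper": 0}, {"rotation": [0, 0, 0], "slide": [0, 0, 0], "gripper": 0}]'

```text
t: 6.88
tool_pos: [0.4732, -0.0391, 0.1178]
tool_rot: [0.0, 0.948, -0.319, -0.003]
wrist_force: [0.4, -0.3, -0.2]
opening: 0.0002
```

Call:
jog_arm --motion '[{"rotation": [0, 0, 0], "slide": [0, 0, 0], "gripper": 0}, {"rotation": [0, 0, 0], "slide": [0, 0, 0], "gripper": 0}]'

```text
t: 7.12
tool_pos: [0.476, -0.0394, 0.1207]
tool_rot: [-0.0, 0.948, -0.319, 0.0]
wrist_force: [0.0, 0.9, -0.1]
opening: -0.0001
```

Call:
jog_arm --motion '[{"rotation": [0, 0, 0], "slide": [0, 0, -0.4], "gripper": 0}, {"rotation": [0, 0, 0], "slide": [0, 0, -0.4], "gripper": 0}, {"rotation": [0, 0, 0], "slide": [0, 0, 0], "gripper": 0}, {"rotation": [0, 0, 0], "slide": [0.6, 0.8, 0], "gripper": 0}, {"rotation": [0, 0, 0], "slide": [0.42, 0.56, 0], "gripper": 0}, {"rotation": [0, 0, 0], "slide": [0.3, 0.4, 0], "gripper": 0}, {"rotation": [0, 0, 0], "slide": [0.3, 0.4, 0], "gripper": 0}, {"rotation": [0, 0, 0], "slide": [0.6, 0.8, 0], "gripper": 0}]'

```text
t: 8.12
tool_pos: [0.498, -0.0094, 0.1124]
tool_rot: [0.0, 0.948, -0.319, -0.0]
wrist_force: [-0.8, -1.1, 1.1]
opening: -0.0
```

Call:
jog_arm --motion '[{"rotation": [0, 0, 0], "slide": [0.6, 0.8, 0], "gripper": 0}, {"rotation": [0, 0, 0], "slide": [0.6, 0.8, 0], "gripper": 0}, {"rotation": [0, 0, 0], "slide": [0.6, 0.8, 0], "gripper": 0}]'

```text
t: 8.5
tool_pos: [0.5162, 0.015, 0.1123]
tool_rot: [0.0, 0.948, -0.319, 0.0]
wrist_force: [-2.0, -2.0, 2.7]
opening: 0.0003
```

Call:
jog_arm --motion '[{"rotation": [0, 0, 0], "slide": [0.6, 0.8, 0.15], "gripper": 0}, {"rotation": [0, 0, 0], "slide": [0.6, 0.8, 0], "gripper": 0}, {"rotation": [0, 0, 0], "slide": [0.6, 0.8, 0], "gripper": 0}, {"rotation": [0, 0, 0], "slide": [0.6, 0.8, 0], "gripper": 0}]'

```text
t: 9.0
tool_pos: [0.5401, 0.047, 0.1137]
tool_rot: [0.0, 0.948, -0.319, -0.0]
wrist_force: [-1.6, -1.1, -0.1]
opening: -0.0
```

Call:
jog_arm --motion '[{"rotation": [0, 0, 0], "slide": [0.6, 0.8, 0], "gripper": 0}, {"rotation": [0, 0, 0], "slide": [0.5, 0.66, 0], "gripper": 0}, {"rotation": [0, 0, 0], "slide": [0.2, 0.27, 0], "gripper": 0}, {"rotation": [0, 0, 0], "slide": [0, 0, 0], "gripper": 0}, {"rotation": [0, 0, 0], "slide": [0, 0, 0], "gripper": 0}]'

```text
t: 9.62
tool_pos: [0.5527, 0.0638, 0.1138]
tool_rot: [-0.0, 0.948, -0.319, 0.0]
wrist_force: [-0.7, 0.6, -0.4]
opening: 0.0
```

```bash
python3 chk.py e
```

```text
top 0.47 [-0.0376  0.0422]
top 0.41 [ 0.0016 -0.1271]
side 0.85 [-0.0011  0.0821]
9.825 [-0.14400757 -0.70243289  0.24116579] [-0.00093721  0.05026664]
```

View pics/e.png

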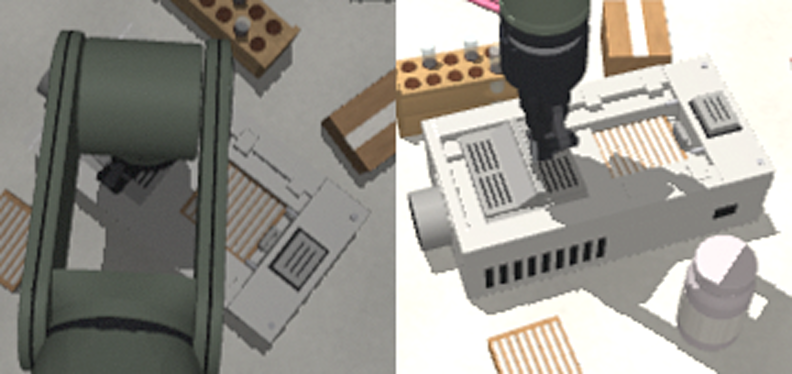

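The cover is on the deck (side crop (505,170)) and the filter opening is uncovered at (645,145). I back off, rise and move clear for a final look.

Call:
jog_arm --motion '[{"rotation": [0, 0, 0], "slide": [-0.3, -0.4, 0], "gripper": 0}, {"rotation": [0, 0, 0], "slide": [0, 0, 2], "gripper": 0}, {"rotation": [0, 0, 0], "slide": [0, 0, 4], "gripper": 0}, {"rotation": [0, 0, 0], "slide": [0, 0, 5], "gripper": 0}, {"rotation": [0, 0, 0], "slide": [-3, 5, 1], "gripper": 0}, {"rotation": [0, 0, 0], "slide": [-3, 5, 0], "gripper": 0}, {"rotation": [0, 0, 0], "slide": [-3, 5, 0], "gripper": 0}, {"rotation": [0, 0, 0], "slide": [-3, 5, 0], "gripper": 0}]'

```text
t: 10.82
tool_pos: [0.4287, 0.2608, 0.234]
tool_rot: [-0.0, 0.948, -0.319, 0.0]
wrist_force: [1.0, 0.4, 0.5]
opening: -0.0005
```

Call:
jog_arm --motion '[{"rotation": [0, 0, 0], "slide": [-4, 5, 0], "gripper": 0}, {"rotation": [0, 0, 0], "slide": [-4, 5, 0], "gripper": 0}, {"rotation": [0, 0, 0], "slide": [-4, 5, 0], "gripper": 0}, {"rotation": [0, 0, 0], "slide": [-4, 5, 0], "gripper": 0}, {"rotation": [0, 0, 0], "slide": [-4, 5, 0], "gripper": 0}, {"rotation": [0, 0, 0], "slide": [0, 0, 0], "gripper": 0}, {"rotation": [0, 0, 0], "slide": [0, 0, 0], "gripper": 0}]'

```text
t: 11.7
tool_pos: [0.2346, 0.5032, 0.2334]
tool_rot: [0.001, 0.948, -0.319, 0.0]
wrist_force: [0.0, -0.3, -0.5]
opening: -0.0
```

```bash
python3 chk.py f
```

```text
top 0.64 [-0.0084  0.0687]
side 0.64 [0.0015 0.0764]
11.9 [ 0.51777168  0.00930925 -0.24240621] [-0.51858067  0.2091553 ]
```

View pics/f.png

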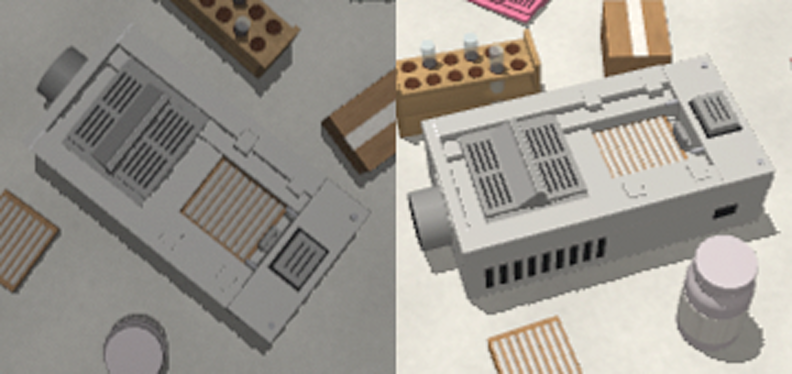

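The cover lies flat and square on the deck (top crop (135,130), side crop (520,165)). The opening is fully clear, the tab is back up and the bystanders have not moved.

```bash
python3 -c "
from workcell import ctrl
print(ctrl.close_job())"
```

```text
the job is handed in; nothing more can be done
None
```

The filter unit is open and the job is handed in. I pressed the snap tab in with closed fingertips (about 7 N) until the cover sprung free. Then I pushed the cover by its ledge onto the deck, with side forces of about 3 N at most in the readings, and moved the arm well clear.

- **Cover:** in the last pictures it lies flat and square on the deck, at about unit y +70 mm. The two cameras gave +69 and +76 mm, while the fingertip position implied about +70 mm. In each case its rear edge is clear of the opening's end at -13 mm.
- **Opening and tab:** the filter opening is completely uncovered and the tab has risen again.
- **Bystanders:** the rack, bottle, carton and spare filter look unmoved in the pictures. I did not measure their positions again. I never went near the red and pink look-alikes.
- **Other readings:** the finished unit was last measured at 11.9 s. The final wrist force was about zero. One upward reading of 2.7 N came up mid-push, so I raised the fingertips 1.5 mm and it went away.

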